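# Clamp a junction box in the drill stand and lock the hold-down screw with its jam nut

## Task

Get the junction box ready for drilling: lift the front of the tray over the catch ridge, slide it fully home and let it drop behind the ridge, then let go of it. Turn the black-ended bar of the hold-down screw clockwise until the rubber foot presses the box firmly and the screw will go no further, and only then run the red-ended jam nut clockwise down against the arm's boss and nip it tight, so that the screw cannot work loose. Finish with your hand clear, and do not disturb the things standing round the stand.

Things in the scene. Friction and masses are not known exactly. Their poses are not given: they have to be found in the camera images.
- drill_stand: Green drill stand fixed to the table, place and yaw vary. Origin on the table under the vertical screw's axis; z up, +x to the column at the back, tray comes out at -x. Bed 300 x 136 x 12 mm (x -160 to 140). Arm 30 mm wide, top z 120, from column to boss. Guides leave the tray 2 mm sideways; stop for the tray's back edge at x 64. Within 85 mm of the axis only screw and nut rise above z 132.
- column (a point): Foot of the stand's steel column (28 mm thick, 250 mm tall), 115 mm behind the screw's axis. High on it a green drill collar, swung aside: 58 mm across, z 204 to 230, at x 140, y 43 of the stand.
- catch_ridge (a point): Middle of the top of the steel catch ridge across the bed: 8 mm wide (x -98 to -90 of the stand), 6 mm above the bed, top at z 18.
- boss_top (a point): Centre of the flat top of the threaded boss (38 mm across), on the screw's axis, z 132: the jam nut must come down on it.
- tray: Loose aluminium tray 212 x 100 mm, 0.55 kg; axes as the stand's; origin under the box's middle, 14 mm below the plate's top. Starts pulled out (x -28 to -48 in the stand's frame); home is x 0, z 12 (play 0 to -5). Rests on a back runner (tray x +40) and a front lip (tray x -85 to -77) that butts on the ridge; knob raised 14 mm: it tips on the runner, lip 10 mm up, clear.
- tray_knob (a point): Middle of the black knob on the tray's front end, 130 mm in front of the tray's origin and 47 mm above it: upright cylinder 28 mm thick, 32 mm tall, on a thin stem; grip it at any yaw. Lifting it takes about 4 N.
- junction_box: Grey die-cast box 110 x 80 x 46 mm, 0.32 kg, loose on the tray between low rims; origin under its middle. Top at z 72 with the tray home. It rides with the tray and need not be touched.
- hold_down_screw (a joint): Turn of the hold-down screw, rad, growing clockwise from above, 10 mm down a turn. 0: raised, foot 13 mm above the box; starts at 0 to 2.4; touches the box at 8.17; stops solid at 9.42, foot pressed 2 mm in. Stays where left; about 3 N at 27 mm radius turns it. Bar across the axis, 9 mm thick, 79 mm over its 13 mm black balls; z 193 at 0, z 178 at 9.42.
- bar_end (a point): Middle of one ball of the screw's tommy bar, 33 mm from the axis; at joint value 0 it points along the stand's -x, at 9.42 along +x. The bar's hub is 22 mm thick, 14 mm below to 10 mm above the bar's middle.
- screw_foot: Rubber swivel foot under the hold-down screw, 30 mm across; origin at the middle of its underside. Sprung, 4 N a mm; does not turn with the screw.
- jam_nut (a joint): Turn of the jam nut on the screw's thread, rad, growing clockwise from above, 10 mm down a turn. 0: 9 mm above the boss; starts at 0 to 2.2; stops solid on the boss at 5.65. Stays where left, turns apart from the screw under about 2 N at 70 mm radius; push 6 N or more at the stop to nip it tight. Hexagon 42 mm across, 16 mm thick, three spokes.
- spoke_end (a point): Middle of the 14 mm red ball of one of the nut's three spokes (8 mm thick, 120 degrees apart), 82 mm from the axis; at joint value 0 this one points along the stand's -x. Spokes at z 149 at 0, z 140 when seated; hexagon's top 8 mm higher.
- can_small: Bystander: small spray can, upright, 58 mm across, 150 mm tall; leave it in its place. Origin under its middle.
- screw_jar: Bystander: jar of screws with a red lid, 63 mm across, 80 mm tall; leave it in its place. Origin under its middle.
- tape_black: Bystander: black roll of tape lying flat, 70 mm across, 18 mm thick; leave it in its place. Origin under its middle.
- screwdriver_yellow: Bystander: screwdriver with a yellow handle, 185 mm long (along its y), lying; leave it in its place. Origin under its middle.
- tape_measure: Bystander: teal tape measure, 36 x 82 x 65 mm; leave it in its place. Origin under its middle.
- padlock: Bystander: brass padlock lying flat, 62 x 40 x 17 mm; leave it in its place. Origin under its middle.
- can_silver: Bystander: silver spray can with a white cap, upright, 66 mm across, 170 mm tall; leave it in its place. Origin under its middle.

How it is judged:
By the outcome, as a careful person would: the job done as asked, in the order asked, and still so for the second after the job is handed in, with the robot touching nothing.
It also fails if it takes over 72 s, if anything falls off the work surface, if the arm or the gripper's body presses on something with over 40 N, if the wrist force passes 120 N, or if a joint passes its speed limit or range.

## Robot

A 7-joint arm with a two-finger parallel gripper is mounted at the origin on a cart in front of the work surface, level with it; the furniture and walls round the work are solid. World frame = base frame: x ahead of the robot, y to its left, z up, the work surface at z = 0. Lengths are in m, angles in rad, forces in N, time in s.
With the tool pointing down it reaches from about 0.425 to 0.875 m from the base axis. Payload 4.7 kg.
Tool frame: the origin (TCP) lies midway between the tips of the shut fingers; the grasp point (between the pads) lies 19 mm behind it; z points along the fingers, y is the line along which they close (so a half turn about z gives the same grasp; the last joint's range is limited). The gripper opens to 87 mm and grips with 3 to 60 N. Pads are 19 mm wide; open, the fingers measure 117 mm over their backs; the gripper's body (75 mm by 190 mm) begins 51 mm behind the grasp point.
Start: joints at [-1.12, 0.321, -0.07, 1.45, 0.023, 1.371, -0.057], TCP at [0.275, 0.589, 0.223] pointing down, gripper open.
Joint ranges: [-2.86, 2.86], [-0.3, 2.09], [-1.38, 1.24], [0.06, 2.45], [-1.56, 4.7], [0.09, 2.05], [-2.69, 2.69]. Speed limits (rad/s): [2.57, 2.57, 3.14, 3.14, 3.14, 3.14, 3.14].

## Interface

Orientations are given as a rotation vector (axis times angle).
In Python, from bench import ctrl, get_image, camera_model, close_job gives the robot as it stands (ctrl), with the cameras as plain functions and the job as plain functions.
- The arm moves only by the tool inch_along, called by a JSON object that holds its "method" and its "body", one argument or row to a line. Schema: {"type":"object","properties":{"offsets":{"type":"array","items":{"type":"number"},"minItems":5,"maxItems":100},"grip_force":{"type":"number"},"only":{"type":"string"},"quiet":{"type":"boolean"},"lines":{"type":"string"}},"required":["offsets"],"additionalProperties":false}. offsets is one flat list of numbers that holds 1 to 20 rows one after another, with no inner brackets; each row has 5 numbers: dx, dy, dz in m, then a turn about the tool's z in rad, then the opening from 0.0 (shut) to 1.0 (fully open); each row is the pose to reach, as a shift and turn from the pose commanded when the call began, along the tool's axes at that moment; what a row does not reach only later rows make up. A row lasts 1/10 s, in which the tool goes at most 0.05 m and 0.15 rad, less where a joint would pass 70% of its speed; a pose out of reach is approached as far as the arm can. The fingers move at their own pace and stop on an object; grip_force is the grip in N (left out, the last holds). Time passes only in rows, so rows that do not move let the fingers close. The tool returns the time, the measured TCP pose, the force, the opening and the grip force at its end. only (a regular expression) keeps the lines of the reply that match it, lines (a string "A,B") keeps lines A to B, and quiet returns only ok. Input that does not fit is refused with a message, and nothing moves.
- ctrl.get_state(): the state, without advancing time (a new reading comes with each control period).
- get_image(name): name is "scene" or "side" or "wrist"; returns the picture (384x512x3 uint8, red, green, blue); there is no depth.
- camera_model(name): a dict with "vertical_fov" (degrees; the focal length in pixels is half the picture's height over the tangent of half this angle, whatever the lens; pixels are square), "cx", "cy" (the principal point, pixels), "k1" (the pictures are not rectified: a ray, as slopes to the right and down, at radius r is drawn at 1 + k1 r^2 times it, then the intrinsics apply), "rvec" (rotation vector, rad) and "tvec" (3), from world to camera coordinates, as OpenCV has them; the wrist camera has in their place "hand_eye" (4x4, takes a point from camera to tool coordinates, whose origin is the TCP and whose axes are the flange's). Camera axes: x right, y down, z forward; pixel columns grow to the right and rows downward; lengths in m; the calibration is good to about 2 mm. A picture is of the moment at which its call begins: read the wrist's pose just before it. camera_model takes no time and is no camera call.
- close_job(): hands the job in; it is judged then, once.
The state is a dict: "time": time; "joint_positions": joint angles; "qd": joint speeds; "joint_torque": joint torques, N m; "position": TCP position; "tool_rot": TCP orientation; "ft_force": force on the tool from outside, world axes, zero at the start; "torque": the same for the moment, N m; "grip_width": opening from 0.0 (shut) to 1.0 (fully open); "grip_force": force on a finger pad.
Only numpy, scipy, OpenCV 4.12 (cv2) and the standard library are available. Lean on these libraries where they do the work, as an engineer would, in place of code of your own. Each camera call takes 0.05 s, during which the arm holds its last target. There are 200 camera calls.

## Working session

There is one attempt and no reset: what is moved stays moved. The work goes in short steps, Python scripts to look and compute and a tool call to move; the robot and the scene stay as the last step left them, time stands still between calls to the robot, and variables do not carry over. Pictures are saved under pics/ and viewed, at most 10 in all, crops included, and the job is handed in when it is done.

```bash
ls; mkdir -p pics
```

Run:
```python
from bench import ctrl, get_image, camera_model, close_job
import cv2,numpy as np
s=ctrl.get_state();print(s)
for n in("scene","side","wrist"):
    print(n,camera_model(n))
a=[get_image(n) for n in("scene","side")]
for n,i in zip(("scene","side"),a): cv2.imwrite(f"pics/{n}0.png",i[:,:,::-1])
for n,i in zip(("scene","side"),a): cv2.imwrite(f"pics/{n}0b.png",cv2.resize(i[:,:,::-1],(800,600),interpolation=cv2.INTER_CUBIC))
```

```text
bench.py
pics
{'time': 0.0, 'joint_positions': array([-1.11991151,  0.32182438, -0.07009698,  1.45170036,  0.0225702 ,
        1.37076648, -0.05691668]), 'qd': array([ 0.00079841, -0.00246857,  0.00095316,  0.000414  ,  0.00023597,
       -0.00114416,  0.00133642]), 'joint_torque': array([-3.51343788e-04, -4.91284883e+01, -4.04369496e-01, -3.12531245e+01,
       -6.39478443e-02,  4.34904615e-02,  2.05965980e-04]), 'position': array([0.27476153, 0.58845822, 0.22144796]), 'tool_rot': array([-6.80551950e-01, -3.06663387e+00,  2.95175767e-03]), 'ft_force': array([ 0.15879719, -0.10407008,  0.05542208]), 'torque': array([-0.01081187, -0.03130898,  0.03969734]), 'grip_force': 0.0, 'grip_width': 1.001704457223464}
scene {'vertical_fov': 48.16045181391011, 'cx': 247.6000936205713, 'cy': 193.80038332460546, 'k1': -0.07347119743165038, 'rvec': array([ 1.34362749, -2.46692102,  0.66876496]), 'tvec': array([0.39379261, 0.44289829, 0.80797844])}
side {'vertical_fov': 51.64286103659373, 'cx': 250.98209690291512, 'cy': 196.67549391762512, 'k1': -0.04635859856955323, 'rvec': array([ 2.3264354 ,  1.38177443, -0.35432431]), 'tvec': array([-0.34950181, -0.35170488,  1.26438813])}
wrist {'vertical_fov': 64.78974818796141, 'cx': 249.36047162950234, 'cy': 189.62169334537433, 'k1': -0.034920341464639175, 'hand_eye': array([[-4.11506292e-05, -9.61602252e-01, -2.74446913e-01,
         7.49494969e-02],
       [ 9.99999868e-01, -1.80338437e-04,  4.81926438e-04,
        -1.03773662e-04],
       [-5.12914876e-04, -2.74446857e-01,  9.61602132e-01,
        -1.62749647e-01],
       [ 0.00000000e+00,  0.00000000e+00,  0.00000000e+00,
         1.00000000e+00]])}
```

View pics/scene0b.png

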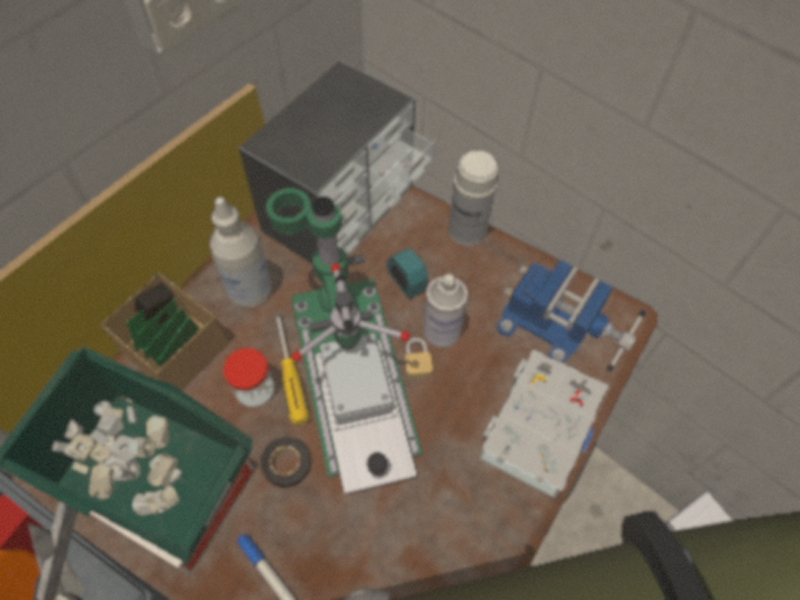

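View pics/side0b.png

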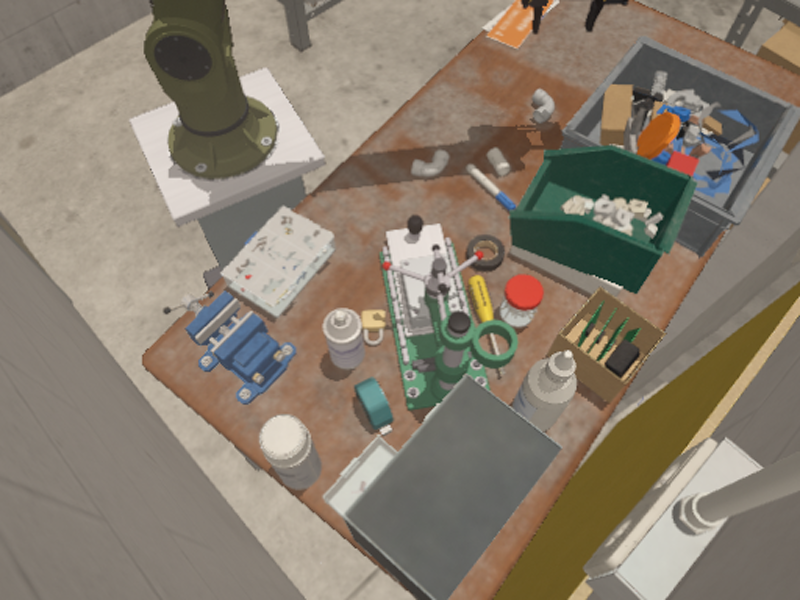

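The scene and side views show the stand with the tray towards the camera. In the 800 px scene view the knob is at about (378,464) and the red balls at (297,355), (405,336) and (335,268). In the side view the knob is at about (416,225) and the red balls at (387,266) and (479,255).

Create h.py:
```python
import numpy as np,cv2
from scipy.spatial.transform import Rotation as R
from bench import ctrl, get_image, camera_model, close_job
def cam(n,st=None):
    m=camera_model(n); f=192/np.tan(np.radians(m['vertical_fov']/2))
    if n=='wrist':
        T=np.eye(4);T[:3,:3]=R.from_rotvec(st['tool_rot']).as_matrix();T[:3,3]=st['position']
        C=T@m['hand_eye'];Rw=C[:3,:3];o=C[:3,3]
    else:
        Rw=R.from_rotvec(m['rvec']).as_matrix().T;o=-Rw@m['tvec']
    return f,m['cx'],m['cy'],m['k1'],Rw,o
def ray(c,p):
    f,cx,cy,k,Rw,o=c
    d=np.array([(p[0]-cx)/f,(p[1]-cy)/f]);u=d.copy()
    for _ in range(20):u=d/(1+k*(u@u))
    v=Rw@np.r_[u,1];return o,v/np.linalg.norm(v)
def plane(c,p,z):
    o,v=ray(c,p);return o+v*(z-o[2])/v[2]
def tri(c1,p1,c2,p2):
    A=np.zeros((3,3));b=np.zeros(3);L=[ray(c1,p1),ray(c2,p2)]
    for o,v in L:
        M=np.eye(3)-np.outer(v,v);A+=M;b+=M@o
    x=np.linalg.solve(A,b);return x,[np.linalg.norm(np.cross(x-o,v)) for o,v in L]
def proj(c,X):
    f,cx,cy,k,Rw,o=c;q=Rw.T@(np.asarray(X)-o);u=q[:2]/q[2];u=u*(1+k*(u@u));return u*f+[cx,cy]
def blobs(m,mn=4):
    n,l,s,c=cv2.connectedComponentsWithStats(m.astype(np.uint8))
    return [(np.round(c[i],1).tolist(),int(s[i,4]),s[i,:4].tolist()) for i in range(1,n) if s[i,4]>=mn]
```

Run:
```python
from h import *
for n in("scene","side"):
    i=cv2.imread(f"pics/{n}0.png");h=cv2.cvtColor(i,cv2.COLOR_BGR2HSV);H,S,V=cv2.split(h)
    print(n,"red",blobs(((H<6)|(H>174))&(S>150)&(V>100)))
    x0,y0,x1,y1=(190,150,290,320) if n=="scene" else (240,130,310,250)
    d=V[y0:y1,x0:x1]<50
    print("dark",[((b[0][0]+x0,b[0][1]+y0),b[1],b[2]) for b in blobs(d,12)])
    g=(H>60)&(H<90)&(S>90)&(V>50); print("green",[b for b in blobs(g,60)])
```

```text
scene red [([214.2, 170.4], 12, [212, 169, 5, 4]), ([258.8, 214.6], 23, [257, 212, 5, 6]), ([156.6, 235.4], 593, [143, 223, 29, 26]), ([189.1, 227.5], 22, [187, 225, 5, 6]), ([5.6, 332.1], 334, [0, 317, 18, 34])]
dark []
green [([264.6, 173.8], 72, [259, 167, 13, 15]), ([90.4, 213.6], 108, [84, 204, 14, 22]), ([38.4, 313.0], 363, [2, 292, 76, 37]), ([118.6, 328.5], 326, [104, 309, 31, 41])]
side red [([436.7, 103.9], 174, [427, 97, 20, 15]), ([306.4, 162.7], 18, [304, 161, 5, 5]), ([246.9, 169.6], 16, [245, 168, 5, 5]), ([335.1, 186.5], 434, [323, 176, 25, 22])]
dark []
green [([384.6, 134.9], 5464, [332, 94, 112, 94])]
```

Create loc.py:
```python
from h import *
cs,cd=cam("scene"),cam("side")
A,ra=tri(cs,(258.8,214.6),cd,(246.9,169.6));B,rb=tri(cs,(189.1,227.5),cd,(306.4,162.7))
z=(A[2]+B[2])/2;C=plane(cs,(214.4,170.6),z)
print(A,ra,B,rb,C); ctr=(A+B+C)/3;print("axis",ctr,[np.linalg.norm((p-ctr)[:2]) for p in(A,B,C)])
for p in(A,B,C):print(np.degrees(np.arctan2(*(p-ctr)[1::-1])))
for n,(x0,y0,x1,y1) in(("scene",(225,280,262,318)),("side",(250,130,285,160))):
    i=cv2.imread(f"pics/{n}0.png");V=i.max(2)[y0:y1,x0:x1]
    print(n,V.min(),[((b[0][0]+x0,b[0][1]+y0),b[1],b[2]) for b in blobs(V<80,12)])
```

```bash
python3 loc.py
```

Run:
```python
import cv2,numpy as np
a=cv2.imread("pics/scene0.png")[110:320,150:310];b=cv2.imread("pics/side0.png")[125:275,225:345]
a=cv2.resize(a,None,fx=2.8,fy=2.8,interpolation=cv2.INTER_CUBIC);b=cv2.resize(b,None,fx=2.9,fy=2.9,interpolation=cv2.INTER_CUBIC)
o=np.zeros((600,800,3),np.uint8);o[:a.shape[0],:a.shape[1]]=a;o[:b.shape[0],450:450+b.shape[1]]=b[:,:350]
print(a.shape,b.shape);cv2.imwrite("pics/crop1.png",o)
```

```text
[0.51879465 0.1067217  0.14806894] [np.float64(0.00014506946434265306), np.float64(0.00014506946434264195)] [0.57023775 0.24029842 0.14841088] [np.float64(0.0005045740091544563), np.float64(0.0005045740091543862)] [0.65992435 0.12791635 0.14823991]
axis [0.58298558 0.15831215 0.14823991] [np.float64(0.08235320996692766), np.float64(0.08297140640052593), np.float64(0.08272532208800651)]
-141.21105019444437
98.83800371033361
-21.55723548913909
scene 61 [((241.4, 296.7), 107, [12, 11, 10, 13])]
side 62 [((265.1, 143.5), 83, [11, 8, 9, 12])]
(588, 448, 3) (435, 348, 3)
```

View pics/crop1.png

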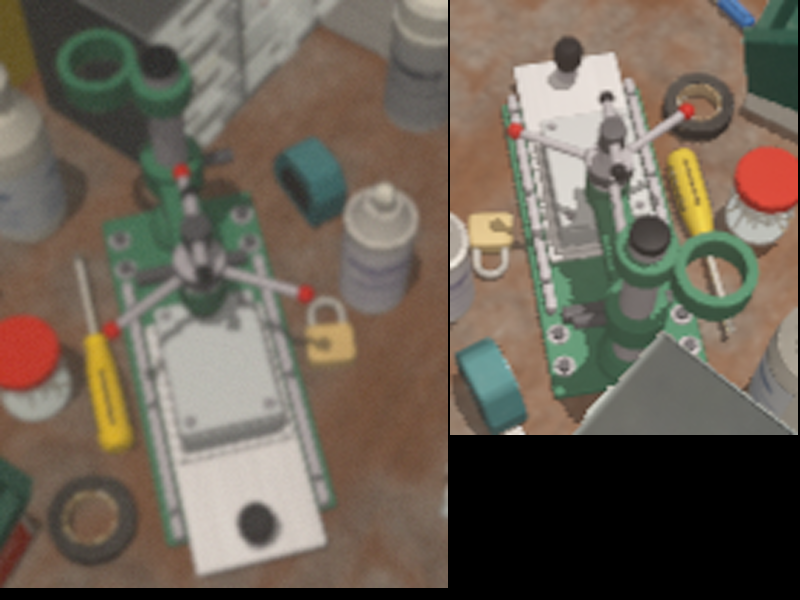

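The crop shows the nut's red balls clearly, the knob at crop scene (258,523) and side (567,52), and the bar's black balls in the side view at crop (607,98) and (620,172).

Run:
```python
from loc import *
K,r=tri(cs,(241.4,296.7),cd,(265.1,143.5));print("knob",K,r)
d=ctr-K;yaw=np.arctan2(d[1],d[0]);print("yaw deg",np.degrees(yaw),"dist",np.hypot(*d[:2]))
for i,a in enumerate([-141.4,98.6,-21.4]):print("spoke rel -x, cw:",(np.degrees(yaw)+180-a)%360)
# 3 fold -> mean yaw candidates; bar
for z in(.193,.190):
  a=plane(cd,(279.1,158.8),z);b=plane(cd,(283.6,184.3),z);m=(a+b)/2
  print("bar",z,a,b,m[:2]-ctr[:2],np.hypot(*(a-b)[:2]))
  for p in(a,b):
    v=p-ctr;print(" cw from -x",(np.degrees(yaw)+180-np.degrees(np.arctan2(v[1],v[0])))%360)
# bed corners from scene at z=.012: crop px
# stand yaw from guide/bed green long edges
for pa in[((103,222),(165,545)),((252,197),(332,505))]:
  q=[plane(cs,(150+x/2.8,110+y/2.8),.012) for x,y in pa];w=q[0]-q[1];print("edge yaw",np.degrees(np.arctan2(w[1],w[0])),q)
```

```text
[0.51879465 0.1067217  0.14806894] [np.float64(0.00014506946434265306), np.float64(0.00014506946434264195)] [0.57023775 0.24029842 0.14841088] [np.float64(0.0005045740091544563), np.float64(0.0005045740091543862)] [0.65992435 0.12791635 0.14823991]
axis [0.58298558 0.15831215 0.14823991] [np.float64(0.08235320996692766), np.float64(0.08297140640052593), np.float64(0.08272532208800651)]
-141.21105019444437
98.83800371033361
-21.55723548913909
scene 61 [((241.4, 296.7), 107, [12, 11, 10, 13])]
side 62 [((265.1, 143.5), 83, [11, 8, 9, 12])]
knob [0.41833595 0.21462681 0.05775172] [np.float64(0.0006892010917293848), np.float64(0.000689201091729362)]
yaw deg -18.882084293052966 dist 0.17401391330403226
spoke rel -x, cw: 302.51791570694706
spoke rel -x, cw: 62.517915706947036
spoke rel -x, cw: 182.51791570694704
bar 0.193 [0.55362643 0.17217169 0.193     ] [0.61592365 0.14709133 0.193     ] [0.00178946 0.00131935] 0.0671562925781917
 cw from -x 6.388437464752457
 cw from -x 179.93006795950268
bar 0.19 [0.55199949 0.17331077 0.19      ] [0.61454369 0.14813098 0.19      ] [0.00028601 0.00240872] 0.06742253317179875
 cw from -x 6.9469151761492185
 cw from -x 178.99849271038806
edge yaw -19.612611676090584 [array([0.73228232, 0.17558372, 0.012     ]), array([0.45301273, 0.27509642, 0.012     ])]
edge yaw -19.930456470638816 [array([0.68271573, 0.05099245, 0.012     ]), array([0.40990924, 0.14991107, 0.012     ])]
```

Create go.py:
```python
# python3 go.py x y z [tool_y_deg]  -> needed shift in tool axes and turn;  coordinates world; or 's' prefix: stand frame
import sys
from h import *
AX=np.array([.583,.1583]);YAW=np.radians(-19.5)
Rs=np.array([[np.cos(YAW),-np.sin(YAW)],[np.sin(YAW),np.cos(YAW)]])
def info():
    s=ctrl.get_state();M=R.from_rotvec(s['tool_rot']).as_matrix()
    print("t",s['time'],"pos",s['position'].round(4),"stand",(Rs.T@(s['position'][:2]-AX)).round(4),"tooly(stand deg)",np.degrees(np.arctan2(M[1,1],M[0,1])-YAW).round(1),"F stand",(Rs.T@s['ft_force'][:2]).round(1),s['ft_force'][2].round(1),"Tz",s['torque'][2].round(2),"j7",s['joint_positions'][6].round(2),"grip",round(s['grip_width'],3),round(s['grip_force'],1))
    return s,M
if __name__=="__main__":
    s,M=info();a=sys.argv[1:]
    if a:
        x=np.array(list(map(float,a[:3])))
        p=np.r_[AX+Rs@x[:2],x[2]];d=M.T@(p-s['position'])
        print("tool shift",d.round(4),"stand axes in tool: x",(M.T@np.r_[Rs[:,0],0]).round(3),"y",(M.T@np.r_[Rs[:,1],0]).round(3))
```

```bash
python3 go.py -.175 0 .12
```

Run:
```python
from go import *
cs,cd=cam("scene"),cam("side");f=1.5625
T=lambda p:(Rs.T@(p[:2]-AX)).round(3)
print("can_small top",T(plane(cs,(449/f,283/f),.145)),T(plane(cd,(342/f,322/f),.14)))
print("silver",T(plane(cs,(479/f,165/f),.17)),"jar",T(plane(cs,(246/f,368/f),.08)))
print("knob",T(np.array([.4183,.2146])))
for a,b in(((250,440),(515,215)),((85,350),(690,180)),((185,565),(515,215))):
    x,r=tri(cs,(a[0]/f,a[1]/f),cd,(b[0]/f,b[1]/f));print("bin",x.round(3),T(x),r[0].round(3))
```

```text
t 0.1 pos [0.2748 0.5885 0.2216] stand [-0.4341  0.3027] tooly(stand deg) 84.5 F stand [-1.  -0.2] 0.1 Tz 0.04 j7 -0.06 grip 0.997 0.0
tool shift [-0.2871 -0.2761  0.1021] stand axes in tool: x [-0.995  0.096 -0.   ] y [ 0.096  0.995 -0.002]
can_small top [ 0.022 -0.15 ] [ 0.038 -0.147]
silver [ 0.196 -0.244] jar [-0.008  0.145]
knob [-0.174 -0.002]
bin [0.516 0.344 0.116] [-0.125  0.153] 0.005
bin [0.662 0.473 0.277] [-0.031  0.323] 0.03
bin [ 0.447  0.467 -0.035] [-0.231  0.246] 0.034
```

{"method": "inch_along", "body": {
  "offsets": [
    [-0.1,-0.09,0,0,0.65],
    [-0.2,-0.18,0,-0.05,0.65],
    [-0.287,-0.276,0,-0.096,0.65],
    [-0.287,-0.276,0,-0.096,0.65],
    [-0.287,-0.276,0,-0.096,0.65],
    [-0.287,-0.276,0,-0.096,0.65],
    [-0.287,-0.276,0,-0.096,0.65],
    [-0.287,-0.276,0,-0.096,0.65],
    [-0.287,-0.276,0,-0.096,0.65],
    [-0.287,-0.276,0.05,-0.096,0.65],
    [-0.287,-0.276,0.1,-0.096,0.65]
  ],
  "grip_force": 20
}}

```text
refused: offsets[0]: [-0.1, -0.09, 0, 0, 0.65] is not of type 'number' (schema: type "number"). Nothing was moved.
```

I used the wrong layout. The manual says one flat list, 5 numbers to a row, no inner brackets; once more.

{"method": "inch_along", "body": {
  "offsets": [-0.1,-0.09,0,0,0.65,-0.2,-0.18,0,-0.05,0.65,-0.287,-0.276,0,-0.096,0.65,-0.287,-0.276,0,-0.096,0.65,-0.287,-0.276,0,-0.096,0.65,-0.287,-0.276,0,-0.096,0.65,-0.287,-0.276,0,-0.096,0.65,-0.287,-0.276,0,-0.096,0.65,-0.287,-0.276,0,-0.096,0.65,-0.287,-0.276,0.05,-0.096,0.65,-0.287,-0.276,0.1,-0.096,0.65],
  "grip_force": 20
}}

```text
time: 1.2
position: [0.4195, 0.2183, 0.1228]
tool_rot: [0.533, 3.093, 0.006]
ft_force: [1.3, 1.7, -1.6]
grip_width: 0.652
grip_force: 0.0
```

```bash
python3 go.py -.174 -.002 .045
```

Run:
```python
from go import *
s=ctrl.get_state();i=get_image("wrist");cv2.imwrite("pics/w1.png",i[:,:,::-1]);c=cam("wrist",s)
print(proj(c,[.4183,.2146,.075]),proj(c,[.4183,.2146,.058]))
V=i.max(2)
print([(b,(Rs.T@(plane(c,b[0],.07)[:2]-AX)).round(4)) for b in blobs(V<70,150)])
```

```text
t 1.2 pos [0.4195 0.2183 0.1228] stand [-0.1741  0.002 ] tooly(stand deg) 89.9 F stand [0.6 2. ] -1.6 Tz -0.01 j7 0.7 grip 0.652 0.0
tool shift [ 0.     -0.0043  0.0778] stand axes in tool: x [-1.     0.001  0.003] y [0.001 1.    0.004]
[243.80335522 209.00363439] [244.07838701 201.73029324]
[(([18.8, 17.3], 1501, [0, 0, 52, 44]), array([-0.305 , -0.1482])), (([257.4, 310.5], 63082, [0, 177, 512, 207]), array([-0.0815,  0.0089])), (([244.3, 204.1], 1086, [227, 185, 35, 39]), array([-0.1762, -0.0016]))]
```

View pics/w1.png

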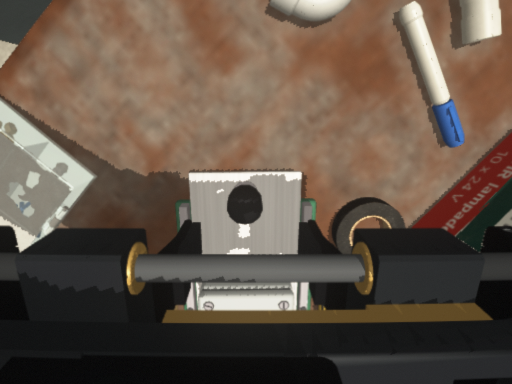

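The wrist view shows the knob at (244,204), at stand (-0.175, -0.002), which agrees with the triangulation. Next I descend and grip it.

{"method": "inch_along", "body": {
  "offsets": [0,-0.004,0.04,0,0.65,0,-0.004,0.077,0,0.65,0,-0.004,0.077,0,0.65,0,-0.004,0.077,0,0.2,0,-0.004,0.077,0,0.2,0,-0.004,0.077,0,0.2,0,-0.004,0.077,0,0.2],
  "grip_force": 25
}}

```text
time: 1.95
position: [0.418, 0.2144, 0.0472]
tool_rot: [0.532, 3.094, 0.003]
ft_force: [-0.1, -0.2, 0.0]
grip_width: 0.372
grip_force: 0.0
```

```bash
python3 go.py -.13 0 .06
```

```text
t 1.95 pos [0.418  0.2144 0.0472] stand [-0.1743 -0.0022] tooly(stand deg) 90.0 F stand [ 0.  -0.2] 0.0 Tz -0.02 j7 0.72 grip 0.372 0.0
tool shift [-0.0443  0.0022 -0.0128] stand axes in tool: x [-1.     0.     0.002] y [0.    1.    0.002]
```

{"method": "inch_along", "body": {
  "offsets": [0,0,0,0,0.2,0,0,0,0,0.2,0,0,0,0,0.2,0,0,-0.008,0,0.2,0,0,-0.016,0,0.2,0,0,-0.016,0,0.2],
  "grip_force": 25
}}

```text
time: 2.55
position: [0.4167, 0.2133, 0.0621]
tool_rot: [-0.534, -3.095, 0.0]
ft_force: [1.4, -0.3, -5.2]
grip_width: 0.313
grip_force: 25.0
```

```bash
python3 go.py -.13 0 .06
```

```text
t 2.55 pos [0.4167 0.2133 0.0621] stand [-0.1751 -0.0036] tooly(stand deg) 89.9 F stand [1.5 0.2] -5.2 Tz -0.01 j7 0.72 grip 0.313 25.0
tool shift [-0.0451  0.0037  0.002 ] stand axes in tool: x [-1.     0.001 -0.   ] y [ 0.001  1.    -0.   ]
```

{"method": "inch_along", "body": {
  "offsets": [-0.01,0,0,0,0.2,-0.02,0.001,0,0,0.2,-0.03,0.001,0,0,0.2,-0.038,0.002,0,0,0.2,-0.042,0.002,0,0,0.2,-0.044,0.002,0,0,0.2,-0.044,0.002,0,0,0.2]
}}

```text
time: 3.25
position: [0.4594, 0.2006, 0.0614]
tool_rot: [0.533, 3.096, -0.0]
ft_force: [-1.8, 0.2, -3.5]
grip_width: 0.306
grip_force: 25.0
```

```bash
python3 go.py -.13 0 .046
```

```text
t 3.25 pos [0.4594 0.2006 0.0614] stand [-0.1306 -0.0014] tooly(stand deg) 90.0 F stand [-1.7 -0.4] -3.5 Tz 0.04 j7 0.8 grip 0.306 25.0
tool shift [-0.0006  0.0014  0.0154] stand axes in tool: x [-1.     0.001  0.   ] y [ 0.001  1.    -0.   ]
```

Small pushes until the back stop resists.

{"method": "inch_along", "body": {
  "offsets": [-0.002,0,0,0,0.2,-0.002,0,0,0,0.2]
}}

```text
time: 3.45
position: [0.4608, 0.2002, 0.0615]
tool_rot: [-0.532, -3.096, 0.0]
ft_force: [-3.2, 1.3, -3.3]
grip_width: 0.313
grip_force: 25.0
```

```bash
python3 go.py
```

```text
t 3.45 pos [0.4608 0.2002 0.0615] stand [-0.1292 -0.0013] tooly(stand deg) 90.0 F stand [-3.5  0.2] -3.3 Tz -0.04 j7 0.8 grip 0.313 25.0
```

{"method": "inch_along", "body": {
  "offsets": [-0.002,0,0,0,0.2,-0.002,0,0,0,0.2]
}}

```text
time: 3.65
position: [0.4626, 0.1998, 0.0616]
tool_rot: [-0.532, -3.096, -0.0]
ft_force: [-5.0, 1.3, -3.0]
grip_width: 0.308
grip_force: 25.0
```

```bash
python3 go.py
```

```text
t 3.65 pos [0.4626 0.1998 0.0616] stand [-0.1274 -0.001 ] tooly(stand deg) 90.0 F stand [-5.2 -0.4] -3.0 Tz -0.04 j7 0.81 grip 0.308 25.0
```

{"method": "inch_along", "body": {
  "offsets": [-0.002,0,0,0,0.2,-0.002,0,0,0,0.2]
}}

```text
time: 3.85
position: [0.4627, 0.2, 0.0612]
tool_rot: [-0.531, -3.092, -0.0]
ft_force: [-8.4, 3.1, -0.5]
grip_width: 0.309
grip_force: 25.0
```

```bash
python3 go.py
```

```text
t 3.85 pos [0.4627 0.2    0.0612] stand [-0.1273 -0.0009] tooly(stand deg) 90.0 F stand [-9.   0.1] -0.5 Tz -0.1 j7 0.81 grip 0.309 25.0
```

{"method": "inch_along", "body": {
  "offsets": [-0.002,0,0,0,0.2,-0.002,0,0,0,0.2]
}}

```text
time: 4.05
position: [0.4627, 0.2001, 0.0609]
tool_rot: [-0.529, -3.089, 0.0]
ft_force: [-12.3, 4.5, 0.8]
grip_width: 0.306
grip_force: 25.0
```

```bash
python3 go.py
```

```text
t 4.05 pos [0.4627 0.2001 0.0609] stand [-0.1274 -0.0008] tooly(stand deg) 90.1 F stand [-13.1   0.1] 0.8 Tz -0.11 j7 0.81 grip 0.306 25.0
```

At the stop. Lower it with a light push, then release.

{"method": "inch_along", "body": {
  "offsets": [0.004,0,0.004,0,0.2,0.005,0,0.009,0,0.2,0.006,0,0.015,0,0.2,0.006,0,0.018,0,0.2,0.006,0,0.018,0,0.2]
}}

```text
time: 4.55
position: [0.4598, 0.2014, 0.0465]
tool_rot: [-0.53, -3.093, -0.001]
ft_force: [-16.6, -1.6, 19.6]
grip_width: 0.308
grip_force: 25.0
```

```bash
python3 go.py
```

```text
t 4.55 pos [0.4598 0.2014 0.0465] stand [-0.1306 -0.0005] tooly(stand deg) 90.0 F stand [-15.1  -7. ] 19.6 Tz -0.02 j7 0.81 grip 0.308 25.0
```

{"method": "inch_along", "body": {
  "offsets": [0,0,-0.002,0,0.65,0,0,-0.002,0,0.65,0,0,-0.002,0,0.65,0,0,-0.04,0,0.65,0,0,-0.09,0,0.65,0,0,-0.14,0,0.65,0,0,-0.19,0,0.65,0,0,-0.19,0,0.65,0,0,-0.19,0,0.65],
  "grip_force": 35
}}

```text
time: 5.45
position: [0.4625, 0.2003, 0.2351]
tool_rot: [0.533, 3.092, 0.004]
ft_force: [-0.7, -0.3, -0.0]
grip_width: 0.652
grip_force: 0.0
```

```bash
python3 go.py 0 0 .235
```

Run:
```python
from go import *
a=get_image("scene");b=get_image("side");s=ctrl.get_state();w=get_image("wrist")
for n,i in zip("abw",(a,b,w)):cv2.imwrite(f"pics/{n}2.png",i[:,:,::-1])
o=np.zeros((600,800,3),np.uint8)
o[:560,:440]=cv2.resize(a[130:310,155:297,::-1],(440,560));o[:435,450:798]=cv2.resize(b[125:275,225:345,::-1],(348,435));cv2.imwrite("pics/c2.png",o)
```

```text
t 5.45 pos [0.4625 0.2003 0.2351] stand [-0.1276 -0.0006] tooly(stand deg) 89.9 F stand [-0.6 -0.6] -0.0 Tz -0.07 j7 0.77 grip 0.652 0.0
tool shift [-0.1276  0.0008  0.0005] stand axes in tool: x [-1.     0.001  0.003] y [0.001 1.    0.003]
```

View pics/c2.png

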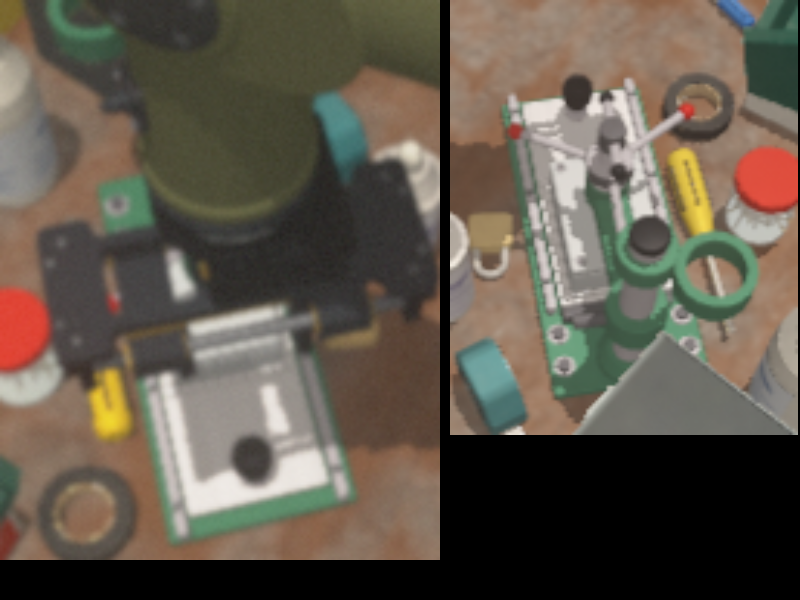

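The tray now lies inside the bed, with the knob at side crop (577,90) and scene crop (252,460). I'll check its position, then go over the hub.

Run:
```python
from go import *
cs,cd=cam("scene"),cam("side")
L={}
for n,(x0,y0,x1,y1) in(("a",(222,262,252,292)),("b",(256,145,280,165))):
    V=cv2.imread(f"pics/{n}2.png").max(2)[y0:y1,x0:x1];b=max(blobs(V<85,8),key=lambda b:b[1]);L[n]=(b[0][0]+x0,b[0][1]+y0);print(L[n],b[1:])
K,r=tri(cs,L['a'],cd,L['b']);print(K,r[0],Rs.T@(K[:2]-AX))
```

```text
(236.1, 276.8) (116, [9, 9, 11, 13])
(268.4, 156.5) (92, [8, 6, 10, 12])
[0.46022992 0.20116408 0.05860943] 0.000671347926187768 [-0.13003649 -0.00057603]
```

{"method": "inch_along", "body": {
  "offsets": [-0.05,0,0,0,0.65,-0.1,0,0,0,0.65,-0.128,0.001,0,-0.08,0.65,-0.128,0.001,0,-0.08,0.65,-0.128,0.001,0,-0.08,0.65,-0.128,0.001,0,-0.08,0.65]
}}

```text
time: 6.2
position: [0.5806, 0.1593, 0.2325]
tool_rot: [-0.407, -3.113, 0.001]
ft_force: [-0.3, 0.5, 0.4]
grip_width: 0.649
grip_force: 0.0
```

```bash
python3 go.py 0 0 .188
```

```text
t 6.2 pos [0.5806 0.1593 0.2325] stand [-0.0026  0.0001] tooly(stand deg) 94.6 F stand [-0.4  0.4] 0.4 Tz 0.03 j7 1.05 grip 0.649 0.0
tool shift [-0.0027 -0.0003  0.0445] stand axes in tool: x [-0.997 -0.08  -0.002] y [-0.08   0.997 -0.001]
```

{"method": "inch_along", "body": {
  "offsets": [-0.003,0,0.025,0.08,0.65,-0.003,0,0.044,0.12,0.65,-0.003,0,0.044,0.12,0.65,-0.003,0,0.044,0.12,0.1,-0.003,0,0.044,0.12,0.1,-0.003,0,0.044,0.12,0.1,-0.003,0,0.044,0.12,0.1,-0.003,0,0.044,0.12,0.1,-0.003,0,0.044,0.12,0.1],
  "grip_force": 35
}}

```text
time: 7.1
position: [0.585, 0.1575, 0.19]
tool_rot: [0.594, 3.084, 0.0]
ft_force: [-0.3, -0.5, 2.0]
grip_width: 0.241
grip_force: 35.0
```

```bash
python3 go.py 0 0 .188
```

```text
t 7.1 pos [0.585  0.1575 0.19  ] stand [ 0.0022 -0.    ] tooly(stand deg) 87.7 F stand [-0.1 -0.6] 2.0 Tz 0.02 j7 0.95 grip 0.241 35.0
tool shift [ 0.0022 -0.      0.002 ] stand axes in tool: x [-0.999  0.04   0.   ] y [0.04  0.999 0.   ]
```

{"method": "inch_along", "body": {
  "offsets": [0.002,0,0,0.15,0.1,0.002,0,0,0.3,0.1,0.002,0,0,0.45,0.1,0.002,0,0.001,0.6,0.1,0.002,0,0.001,0.75,0.1,0.002,0,0.001,0.9,0.1]
}}

```text
time: 7.7
position: [0.5839, 0.1567, 0.1886]
tool_rot: [1.885, 2.51, -0.001]
ft_force: [1.9, -2.5, -1.4]
grip_width: 0.245
grip_force: 35.0
```

```bash
python3 go.py
```

Run:
```python
from go import *
b=get_image("side");cv2.imwrite("pics/b3.png",cv2.resize(b[115:265,210:360,::-1],(600,600),interpolation=cv2.INTER_CUBIC))
```

```text
t 7.7 pos [0.5839 0.1567 0.1886] stand [ 0.0014 -0.0013] tooly(stand deg) 35.7 F stand [ 2.7 -1.8] -1.4 Tz 0.07 j7 0.06 grip 0.245 35.0
```

View pics/b3.png

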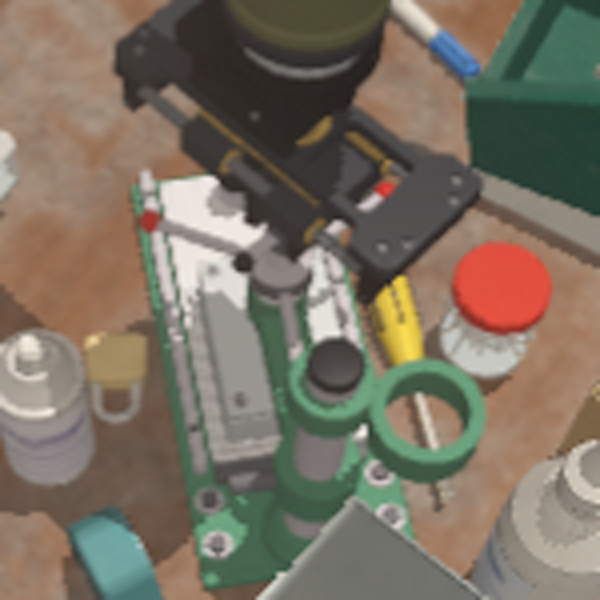

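The bar has turned with the hub: its ball is now at crop (243,262), having been at about (294,277). I'll carry on with the stroke.

{"method": "inch_along", "body": {
  "offsets": [0,0,0,0.15,0.1,0,0,0,0.3,0.1,0,0,0.001,0.45,0.1,0,0,0.001,0.6,0.1,0,0,0.001,0.75,0.1,0,0,0.001,0.9,0.1,0,0,0.002,1.05,0.1,0,0,0.002,1.2,0.1,0,0,0.002,1.35,0.1,0,0,0.002,1.5,0.1,0,0,0.003,1.65,0.1,0,0,0.003,1.8,0.1,0,0,0.003,1.95,0.1,0,0,0.003,2.1,0.1,0,0,0.004,2.25,0.1,0,0,0.004,2.4,0.1,0,0,0.004,2.4,0.1]
}}

```text
time: 9.45
position: [0.5822, 0.1589, 0.1847]
tool_rot: [-3.029, 0.833, 0.003]
ft_force: [-3.8, -0.5, 3.3]
grip_width: 0.245
grip_force: 35.0
```

```bash
python3 go.py 0 0 .188
```

```text
t 9.45 pos [0.5822 0.1589 0.1847] stand [-0.001   0.0003] tooly(stand deg) -101.3 F stand [-3.4 -1.7] 3.3 Tz -0.05 j7 -2.25 grip 0.245 35.0
tool shift [ 0.001   0.0001 -0.0033] stand axes in tool: x [ 0.981 -0.195 -0.002] y [-0.195 -0.981 -0.   ]
```

{"method": "inch_along", "body": {
  "offsets": [0,0,0,0,0.65,0,0,0,0,0.65,0,0,-0.04,-0.05,0.65,0,0,-0.04,-0.2,0.65,0,0,-0.04,-0.35,0.65,0,0,-0.04,-0.5,0.65,0,0,-0.04,-0.65,0.65,0,0,-0.04,-0.8,0.65,0,0,-0.04,-0.95,0.65,0,0,-0.04,-1.1,0.65,0,0,-0.04,-1.25,0.65,0,0,-0.04,-1.4,0.65,0,0,-0.04,-1.55,0.65,0,0,-0.04,-1.7,0.65,0,0,-0.04,-1.85,0.65,0,0,-0.04,-2,0.65,0,0,-0.04,-2.15,0.65,0,0,-0.04,-2.3,0.65,0,0,-0.04,-2.45,0.65,0,0,-0.04,-2.6,0.65]
}}

```text
time: 11.45
position: [0.5834, 0.1581, 0.2244]
tool_rot: [1.605, 2.7, 0.001]
ft_force: [0.9, -0.2, 0.9]
grip_width: 0.648
grip_force: 0.0
```

```bash
python3 go.py 0 0 .187
```

```text
t 11.45 pos [0.5834 0.1581 0.2244] stand [ 0.0004 -0.    ] tooly(stand deg) 48.1 F stand [0.9 0.1] 0.9 Tz 0.05 j7 0.27 grip 0.648 0.0
tool shift [ 0.0003 -0.0003  0.0374] stand axes in tool: x [-0.744  0.668  0.001] y [0.668 0.744 0.   ]
```

{"method": "inch_along", "body": {
  "offsets": [0,0,0,-0.15,0.65,0,0,0,-0.3,0.65,0,0,0,-0.45,0.65,0,0,0.01,-0.57,0.65,0,0,0.038,-0.57,0.65,0,0,0.038,-0.57,0.65,0,0,0.038,-0.57,0.1,0,0,0.038,-0.57,0.1,0,0,0.038,-0.57,0.1,0,0,0.038,-0.57,0.1,0,0,0.038,-0.57,0.1,0,0,0.038,-0.57,0.1]
}}

```text
time: 12.65
position: [0.5832, 0.1583, 0.1871]
tool_rot: [0.793, 3.039, 0.0]
ft_force: [-0.1, -0.4, 2.0]
grip_width: 0.241
grip_force: 35.0
```

```bash
python3 go.py 0 0 .187
```

```text
t 12.65 pos [0.5832 0.1583 0.1871] stand [0.0002 0.0001] tooly(stand deg) 80.2 F stand [-0.  -0.4] 2.0 Tz 0.02 j7 0.82 grip 0.241 35.0
tool shift [ 0.0001 -0.0001  0.0001] stand axes in tool: x [-0.986  0.17   0.   ] y [0.17  0.986 0.   ]
```

{"method": "inch_along", "body": {
  "offsets": [0,0,0,0.15,0.1,0,0,0,0.3,0.1,0,0,0.001,0.45,0.1,0,0,0.001,0.6,0.1,0,0,0.001,0.75,0.1,0,0,0.001,0.9,0.1,0,0,0.002,1.05,0.1,0,0,0.002,1.2,0.1,0,0,0.002,1.35,0.1,0,0,0.002,1.5,0.1,0,0,0.003,1.65,0.1,0,0,0.003,1.8,0.1,0,0,0.003,1.95,0.1,0,0,0.003,2.1,0.1,0,0,0.004,2.25,0.1,0,0,0.004,2.4,0.1,0,0,0.004,2.55,0.1,0,0,0.004,2.7,0.1,0,0,0.005,2.85,0.1,0,0,0.005,3,0.1]
}}

```text
time: 14.65
position: [0.5837, 0.158, 0.1823]
tool_rot: [-3.086, 0.586, -0.003]
ft_force: [1.3, -1.1, 2.0]
grip_width: 0.243
grip_force: 35.0
```

{"method": "inch_along", "body": {
  "offsets": [0,0,0,0.15,0.1,0,0,0,0.3,0.1,0,0,0,0.3,0.1]
}}

```text
time: 14.95
position: [0.5837, 0.1579, 0.1819]
tool_rot: [2.967, -1.033, 0.003]
ft_force: [1.4, -0.9, 0.6]
grip_width: 0.242
grip_force: 35.0
```

```bash
python3 go.py 0 0 .188
```

```text
t 14.95 pos [0.5837 0.1579 0.1819] stand [ 0.0007 -0.0001] tooly(stand deg) -108.9 F stand [ 1.6 -0.4] 0.6 Tz -0.11 j7 -2.36 grip 0.242 35.0
tool shift [-0.0007  0.0001 -0.0061] stand axes in tool: x [ 0.946 -0.324  0.002] y [-0.324 -0.946 -0.   ]
```

{"method": "inch_along", "body": {
  "offsets": [0,0,0,0,0.65,0,0,0,0,0.65,0,0,-0.04,-0.05,0.65,0,0,-0.04,-0.2,0.65,0,0,-0.04,-0.35,0.65,0,0,-0.04,-0.5,0.65,0,0,-0.04,-0.65,0.65,0,0,-0.04,-0.8,0.65,0,0,-0.04,-0.95,0.65,0,0,-0.04,-1.1,0.65,0,0,-0.04,-1.25,0.65,0,0,-0.04,-1.4,0.65,0,0,-0.04,-1.55,0.65,0,0,-0.04,-1.7,0.65,0,0,-0.04,-1.85,0.65,0,0,-0.04,-2,0.65,0,0,-0.04,-2.15,0.65,0,0,-0.04,-2.3,0.65,0,0,-0.04,-2.45,0.65,0,0,-0.04,-2.6,0.65]
}}

```text
time: 16.95
position: [0.5826, 0.1587, 0.2215]
tool_rot: [-1.776, -2.59, 0.0]
ft_force: [0.1, -1.1, -0.4]
grip_width: 0.649
grip_force: 0.0
```

{"method": "inch_along", "body": {
  "offsets": [0,0,0,-0.15,0.65,0,0,0,-0.3,0.65,0,0,0,-0.45,0.65,0,0,0.01,-0.54,0.65,0,0,0.036,-0.54,0.65,0,0,0.036,-0.54,0.65,0,0,0.036,-0.54,0.1,0,0,0.036,-0.54,0.1,0,0,0.036,-0.54,0.1,0,0,0.036,-0.54,0.1,0,0,0.036,-0.54,0.1,0,0,0.036,-0.54,0.1],
  "grip_force": 45
}}

```text
time: 18.15
position: [0.5832, 0.1584, 0.186]
tool_rot: [1.034, 2.966, 0.001]
ft_force: [-0.3, -0.6, 0.8]
grip_width: 0.233
grip_force: 45.0
```

```bash
python3 go.py 0 0 .187
```

```text
t 18.15 pos [0.5832 0.1584 0.186 ] stand [0.0001 0.0001] tooly(stand deg) 71.1 F stand [-0.1 -0.7] 0.8 Tz -0.01 j7 0.68 grip 0.233 45.0
tool shift [ 0.0001 -0.0002 -0.001 ] stand axes in tool: x [-0.946  0.324  0.   ] y [0.324 0.946 0.   ]
```

{"method": "inch_along", "body": {
  "offsets": [0,0,0,0.15,0.1,0,0,0,0.3,0.1,0,0,0.001,0.45,0.1,0,0,0.001,0.6,0.1,0,0,0.001,0.75,0.1,0,0,0.001,0.9,0.1,0,0,0.002,1.05,0.1,0,0,0.002,1.2,0.1,0,0,0.002,1.35,0.1,0,0,0.002,1.5,0.1,0,0,0.003,1.65,0.1,0,0,0.003,1.8,0.1,0,0,0.003,1.95,0.1,0,0,0.003,2.1,0.1,0,0,0.004,2.25,0.1,0,0,0.004,2.4,0.1]
}}

```text
time: 19.75
position: [0.5838, 0.1581, 0.1823]
tool_rot: [3.14, 0.102, 0.003]
ft_force: [2.1, -0.6, 0.9]
grip_width: 0.235
grip_force: 45.0
```

```bash
python3 go.py
```

```text
t 19.75 pos [0.5838 0.1581 0.1823] stand [0.0008 0.0001] tooly(stand deg) -66.8 F stand [2.2 0.2] 0.9 Tz 0.09 j7 -1.65 grip 0.235 45.0
```

{"method": "inch_along", "body": {
  "offsets": [0,0,0,0.15,0.1,0,0,0,0.25,0.1]
}}

```text
time: 19.95
position: [0.5838, 0.158, 0.1819]
tool_rot: [3.128, -0.289, 0.003]
ft_force: [1.7, -0.6, -1.0]
grip_width: 0.23
grip_force: 45.0
```

```bash
python3 go.py
```

```text
t 19.95 pos [0.5838 0.158  0.1819] stand [ 0.0008 -0.    ] tooly(stand deg) -81.1 F stand [ 1.8 -0. ] -1.0 Tz 0.07 j7 -1.88 grip 0.23 45.0
```

{"method": "inch_along", "body": {
  "offsets": [0,0,0,0.15,0.1]
}}

```text
time: 20.05
position: [0.5837, 0.158, 0.1817]
tool_rot: [3.098, -0.522, 0.003]
ft_force: [1.8, 0.1, -1.3]
grip_width: 0.234
grip_force: 45.0
```

```bash
python3 go.py 0 0 .188
```

```text
t 20.05 pos [0.5837 0.158  0.1817] stand [ 0.0008 -0.0001] tooly(stand deg) -89.6 F stand [1.6 0.7] -1.3 Tz 0.61 j7 -2.03 grip 0.234 45.0
tool shift [-0.0008 -0.0001 -0.0063] stand axes in tool: x [1.    0.006 0.002] y [ 0.006 -1.     0.   ]
```

{"method": "inch_along", "body": {
  "offsets": [0,0,0,0.08,0.1,0,0,0,0.08,0.1]
}}

```text
time: 20.25
position: [0.5832, 0.1582, 0.1817]
tool_rot: [3.076, -0.636, 0.001]
ft_force: [1.0, -1.4, 0.7]
grip_width: 0.233
grip_force: 45.0
```

```bash
python3 go.py
```

```text
t 20.25 pos [0.5832 0.1582 0.1817] stand [ 0.0003 -0.    ] tooly(stand deg) -93.9 F stand [ 1.4 -1. ] 0.7 Tz 0.52 j7 -2.1 grip 0.233 45.0
```

{"method": "inch_along", "body": {
  "offsets": [0,0,0,0.02,0.65,0,0,0,0.02,0.65,0,0,0,0.02,0.65,0,0,-0.04,0,0.65,0,0,-0.04,0,0.65,0,0,-0.04,0,0.65]
}}

```text
time: 20.85
position: [0.5836, 0.1585, 0.2225]
tool_rot: [-3.074, 0.638, -0.002]
ft_force: [1.2, -0.9, -0.9]
grip_width: 0.632
grip_force: 0.0
```

```bash
python3 go.py -.02 -.075 .215
```

Run:
```python
from go import *
b=get_image("side");cv2.imwrite("pics/b4r.png",b[:,:,::-1]);cv2.imwrite("pics/b4.png",cv2.resize(b[115:265,210:360,::-1],(600,600),interpolation=cv2.INTER_CUBIC))
```

```text
t 20.85 pos [0.5836 0.1585 0.2225] stand [0.0005 0.0004] tooly(stand deg) -93.9 F stand [ 1.4 -0.4] -0.9 Tz -0.09 j7 -2.12 grip 0.632 0.0
tool shift [-0.0153  0.0766  0.0073] stand axes in tool: x [ 0.998 -0.069  0.001] y [-0.069 -0.998  0.002]
```

View pics/b4.png

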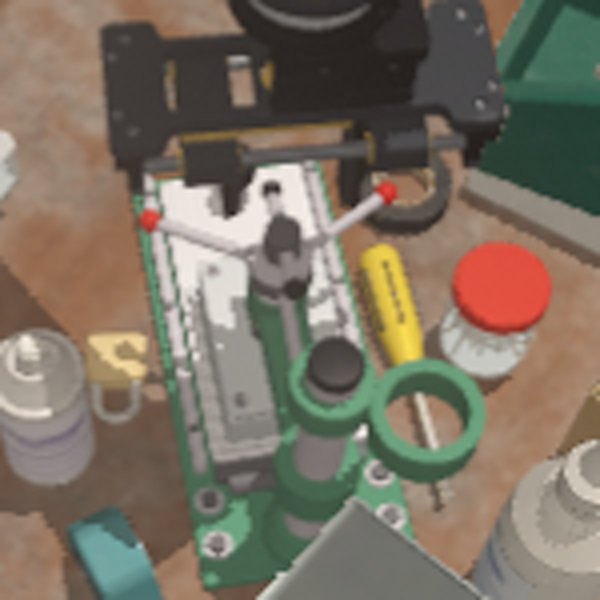

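The bar now lies along the stand's x axis, with balls at crop (271,187) and (293,287). The screw has hit its stop, since Tz jumped from 0.08 to 0.6 Nm. The nut's spokes have not moved.

Run:
```python
from go import *
cd=cam("side")
for z in(.178,.181):
  a,b=[Rs.T@(plane(cd,p,z)[:2]-AX) for p in((277.75,161.75),(283.25,186.75))];print(z,a.round(4),b.round(4))
```

```text
0.178 [-0.0344  0.0013] [0.0326 0.001 ]
0.181 [-0.0325  0.0008] [0.0342 0.0005]
```

{"method": "inch_along", "body": {
  "offsets": [-0.002,0.03,0,-0.069,0,-0.002,0.069,0,-0.069,0,-0.002,0.069,0,-0.069,0,-0.002,0.069,0,-0.069,0,-0.002,0.069,0.045,-0.069,0,-0.002,0.069,0.088,-0.069,0,-0.002,0.069,0.088,-0.069,0,-0.002,0.069,0.088,-0.069,0]
}}

```text
time: 21.7
position: [0.5536, 0.0965, 0.1334]
tool_rot: [3.095, -0.53, -0.002]
ft_force: [-0.2, -0.0, 0.4]
grip_width: 0.031
grip_force: 0.0
```

```bash
python3 go.py -.006 -.068 .134
```

```text
t 21.7 pos [0.5536 0.0965 0.1334] stand [-0.0071 -0.0681] tooly(stand deg) -89.9 F stand [-0.1 -0.1] 0.4 Tz 0.01 j7 -1.95 grip 0.031 0.0
tool shift [ 0.0011 -0.0001 -0.0006] stand axes in tool: x [ 1.     0.001 -0.001] y [ 0.001 -1.    -0.002]
```

{"method": "inch_along", "body": {
  "offsets": [-0.016,-0.004,0,0,0,-0.032,-0.012,0,0,0,-0.045,-0.024,0,0,0,-0.055,-0.039,0,0,0,-0.06,-0.056,0,0,0]
}}

```text
time: 22.2
position: [0.5177, 0.1692, 0.1364]
tool_rot: [-3.094, 0.532, -0.006]
ft_force: [1.4, -3.5, 0.9]
grip_width: 0.004
grip_force: 1.6
```

```bash
python3 go.py
```

```text
t 22.2 pos [0.5177 0.1692 0.1364] stand [-0.0652 -0.0115] tooly(stand deg) -90.0 F stand [ 2.5 -2.8] 0.9 Tz -0.08 j7 -2.14 grip 0.004 1.6
```

{"method": "inch_along", "body": {
  "offsets": [-0.001,-0.018,0,0,0,0.003,-0.035,0,0,0,0.011,-0.051,0,0,0,0.021,-0.062,0,0,0,0.021,-0.062,0,0,0]
}}

```text
time: 22.7
position: [0.5577, 0.2226, 0.1336]
tool_rot: [-3.097, 0.529, -0.002]
ft_force: [0.0, 0.1, 0.4]
grip_width: 0.001
grip_force: 0.0
```

```bash
python3 go.py
```

Run:
```python
from go import *
cs=cam("scene");cd=cam("side")
for n,c in(("scene",cs),("side",cd)):
    i=get_image(n);H,S,V=cv2.split(cv2.cvtColor(i,cv2.COLOR_RGB2HSV))
    for b in blobs(((H<6)|(H>174))&(S>140)&(V>90),5):
        if b[1]<60:
            q=Rs.T@(plane(c,b[0],.143)[:2]-AX);print(n,b[:2],q.round(3),np.hypot(*q).round(3),"cw",np.degrees(np.arctan2(q[1],-q[0])).round(1))
```

```text
t 22.7 pos [0.5577 0.2226 0.1336] stand [-0.0453  0.0522] tooly(stand deg) -89.9 F stand [-0.   0.1] 0.4 Tz 0.02 j7 -2.13 grip 0.001 0.0
scene ([215.9, 171.0], 17) [ 0.084 -0.006] 0.085 cw -175.8
scene ([258.2, 217.1], 19) [-0.046 -0.068] 0.082 cw -56.0
scene ([164.4, 228.4], 39) [-0.027  0.122] 0.125 cw 77.4
side ([307.4, 164.8], 17) [-0.036  0.076] 0.084 cw 64.4
side ([247.5, 169.3], 14) [-0.047 -0.068] 0.083 cw -55.3
```

{"method": "inch_along", "body": {
  "offsets": [0,0,-0.05,0,0,0,0,-0.09,0,0,0.01,0.04,-0.09,0,0,0.025,0.085,-0.09,0,0,0.038,0.12,-0.09,0,0,0.038,0.12,-0.09,0,0,0.038,0.12,-0.045,0,0,0.038,0.12,0,0,0,0.038,0.12,0,0,0,0.038,0.12,0,0,0]
}}

```text
time: 23.8
position: [0.552, 0.0946, 0.1342]
tool_rot: [3.096, -0.532, -0.001]
ft_force: [1.2, -0.2, 0.6]
grip_width: 0.006
grip_force: 0.0
```

```bash
python3 go.py -.007 -.068 .132
```

```text
t 23.8 pos [0.552  0.0946 0.1342] stand [-0.008  -0.0704] tooly(stand deg) -90.0 F stand [1.2 0.2] 0.6 Tz 0.01 j7 -1.95 grip 0.006 0.0
tool shift [ 0.001  -0.0024  0.0022] stand axes in tool: x [ 1.  0. -0.] y [ 0. -1. -0.]
```

{"method": "inch_along", "body": {
  "offsets": [-0.015,-0.005,0.001,0,0,-0.031,-0.013,0.002,0,0,-0.044,-0.025,0.002,0,0,-0.054,-0.04,0.002,0,0,-0.059,-0.057,0.002,0,0]
}}

```text
time: 24.3
position: [0.5174, 0.1683, 0.1348]
tool_rot: [-3.093, 0.532, -0.007]
ft_force: [1.0, -2.8, 0.1]
grip_width: 0.006
grip_force: 1.6
```

```bash
python3 go.py
```

```text
t 24.3 pos [0.5174 0.1683 0.1348] stand [-0.0651 -0.0125] tooly(stand deg) -90.0 F stand [ 1.9 -2.3] 0.1 Tz -0.05 j7 -2.14 grip 0.006 1.6
```

{"method": "inch_along", "body": {
  "offsets": [-0.001,-0.018,0,0,0,0.003,-0.035,0,0,0,0.011,-0.051,0,0,0,0.021,-0.062,0,0,0,0.021,-0.062,0,0,0]
}}

```text
time: 24.8
position: [0.5574, 0.2216, 0.1318]
tool_rot: [-3.096, 0.529, -0.002]
ft_force: [-0.5, 0.5, 1.0]
grip_width: 0.007
grip_force: 0.0
```

{"method": "inch_along", "body": {
  "offsets": [0,0,-0.05,0,0,0,0,-0.09,0,0,0.01,0.04,-0.09,0,0,0.025,0.085,-0.09,0,0,0.038,0.12,-0.09,0,0,0.038,0.12,-0.09,0,0,0.038,0.12,-0.045,0,0,0.038,0.12,0,0,0,0.038,0.12,0,0,0,0.038,0.12,0,0,0]
}}

```text
time: 25.8
position: [0.5519, 0.094, 0.1323]
tool_rot: [3.096, -0.531, -0.0]
ft_force: [0.5, 0.0, 1.6]
grip_width: 0.008
grip_force: 0.0
```

```bash
python3 go.py -.007 -.068 .132;  python3 - <<'E'
from go import *
cs=cam("scene");cd=cam("side")
for n,c in(("scene",cs),("side",cd)):
    i=get_image(n);H,S,V=cv2.split(cv2.cvtColor(i,cv2.COLOR_RGB2HSV))
    for b in blobs(((H<6)|(H>174))&(S>140)&(V>90),5):
        if b[1]<60:
            q=Rs.T@(plane(c,b[0],.1405)[:2]-AX);print(n,b[:2],q.round(3),np.hypot(*q).round(3),"cw",np.degrees(np.arctan2(q[1],-q[0])).round(1))
E
```

```text
t 25.8 pos [0.5519 0.094  0.1323] stand [-0.0079 -0.071 ] tooly(stand deg) -90.0 F stand [0.5 0.2] 1.6 Tz -0.08 j7 -1.95 grip 0.008 0.0
tool shift [ 0.0009 -0.003   0.0003] stand axes in tool: x [ 1.     0.001 -0.   ] y [ 0.001 -1.    -0.   ]
scene ([258.5, 217.2], 32) [-0.045 -0.069] 0.083 cw -56.9
scene ([189.1, 227.9], 22) [-0.036  0.073] 0.082 cw 63.5
scene ([368.5, 256.1], 10) [-0.178 -0.258] 0.314 cw -55.3
side ([306.9, 165.0], 20) [-0.038  0.075] 0.084 cw 63.5
```

{"method": "inch_along", "body": {
  "offsets": [-0.015,-0.006,0,0,0,-0.024,-0.01,0,0,0,-0.03,-0.014,0,0,0]
}}

```text
time: 26.2
position: [0.5295, 0.1172, 0.1336]
tool_rot: [-3.094, 0.531, -0.006]
ft_force: [2.0, -1.4, 0.7]
grip_width: 0.004
grip_force: 1.0
```

```bash
python3 go.py
```

```text
t 26.2 pos [0.5295 0.1172 0.1336] stand [-0.0367 -0.0565] tooly(stand deg) -90.0 F stand [ 2.3 -0.7] 0.7 Tz -0.0 j7 -2.03 grip 0.004 1.0
```

{"method": "inch_along", "body": {
  "offsets": [-0.004,-0.003,0,0,0,-0.004,-0.003,0,0,0]
}}

```text
time: 26.4
position: [0.5254, 0.1216, 0.1321]
tool_rot: [-3.096, 0.53, -0.0]
ft_force: [0.3, -0.5, 0.8]
grip_width: 0.006
grip_force: 0.3
```

```bash
python3 go.py
```

```text
t 26.4 pos [0.5254 0.1216 0.1321] stand [-0.0421 -0.0538] tooly(stand deg) -89.9 F stand [ 0.5 -0.3] 0.8 Tz 0.03 j7 -2.04 grip 0.006 0.3
```

{"method": "inch_along", "body": {
  "offsets": [-0.004,-0.004,0,0,0,-0.004,-0.004,0,0,0]
}}

```text
time: 26.6
position: [0.5241, 0.124, 0.1319]
tool_rot: [3.094, -0.533, 0.004]
ft_force: [3.4, -4.1, 0.7]
grip_width: 0.007
grip_force: 2.6
```

```bash
python3 go.py
```

```text
t 26.6 pos [0.5241 0.124  0.1319] stand [-0.0441 -0.052 ] tooly(stand deg) -90.1 F stand [ 4.5 -2.7] 0.7 Tz 0.03 j7 -2.06 grip 0.007 2.6
```

{"method": "inch_along", "body": {
  "offsets": [-0.003,-0.003,0,0,0,-0.003,-0.003,0,0,0]
}}

```text
time: 26.8
position: [0.5236, 0.1252, 0.132]
tool_rot: [3.091, -0.536, 0.009]
ft_force: [5.9, -9.1, 0.1]
grip_width: 0.005
grip_force: 4.9
```

```bash
python3 go.py
```

```text
t 26.8 pos [0.5236 0.1252 0.132 ] stand [-0.045 -0.051] tooly(stand deg) -90.2 F stand [ 8.6 -6.6] 0.1 Tz -0.03 j7 -2.07 grip 0.005 4.9
```

{"method": "inch_along", "body": {
  "offsets": [-0.003,-0.003,0,0,0,-0.003,-0.003,0,0,0,-0.003,-0.003,0,0,0]
}}

```text
time: 27.1
position: [0.5231, 0.1265, 0.1323]
tool_rot: [3.088, -0.538, 0.013]
ft_force: [9.6, -12.8, 0.4]
grip_width: 0.01
grip_force: 7.2
```

```bash
python3 go.py
```

```text
t 27.1 pos [0.5231 0.1265 0.1323] stand [-0.0458 -0.05  ] tooly(stand deg) -90.3 F stand [13.3 -8.8] 0.4 Tz -0.02 j7 -2.08 grip 0.01 7.2
```

About 16 N against the solid stop. Now I back off, rise clear and check.

{"method": "inch_along", "body": {
  "offsets": [0.012,0.012,0,0,0,0.03,0.016,0,0,0,0.03,0.016,-0.05,0,0,0.03,0.016,-0.1,0,0,-0.02,0.016,-0.13,0,0,-0.07,0.016,-0.13,0,0,-0.12,0.016,-0.13,0,0,-0.16,0.016,-0.13,0,0,-0.16,0.016,-0.13,0,0,-0.16,0.016,-0.13,0,0]
}}

```text
time: 28.1
position: [0.3621, 0.1722, 0.261]
tool_rot: [3.095, -0.528, -0.001]
ft_force: [0.9, -0.7, 0.6]
grip_width: 0.005
grip_force: 0.0
```

```bash
python3 go.py
```

Run:
```python
from go import *
cs=cam("scene");cd=cam("side");I=[]
for n,c in(("scene",cs),("side",cd)):
    i=get_image(n);I.append(i);H,S,V=cv2.split(cv2.cvtColor(i,cv2.COLOR_RGB2HSV))
    for b in blobs(((H<6)|(H>174))&(S>140)&(V>90),5):
        if b[1]<60:
            q=Rs.T@(plane(c,b[0],.140)[:2]-AX);print(n,b[:2],q.round(3),np.hypot(*q).round(3),"cw",np.degrees(np.arctan2(q[1],-q[0])).round(1))
a,b=I
o=np.zeros((600,800,3),np.uint8)
o[:]=0;o[:560,:395]=cv2.resize(a[100:310,150:298,::-1],(395,560));o[:500,400:]=cv2.resize(b[125:275,225:345,::-1],(400,500));cv2.imwrite("pics/c5.png",o)
```

```text
t 28.1 pos [0.3621 0.1722 0.261 ] stand [-0.2128 -0.0606] tooly(stand deg) -89.8 F stand [ 1.1 -0.4] 0.6 Tz -0.03 j7 -2.57 grip 0.005 0.0
scene ([229.0, 172.0], 23) [ 0.077 -0.034] 0.084 cw -156.4
scene ([182.9, 217.5], 23) [-0.01   0.082] 0.082 cw 83.1
side ([254.1, 161.5], 13) [-0.068 -0.049] 0.084 cw -35.5
side ([312.5, 174.1], 21) [-0.011  0.083] 0.084 cw 82.6
side ([271.2, 213.1], 21) [ 0.075 -0.033] 0.081 cw -156.5
```

View pics/c5.png

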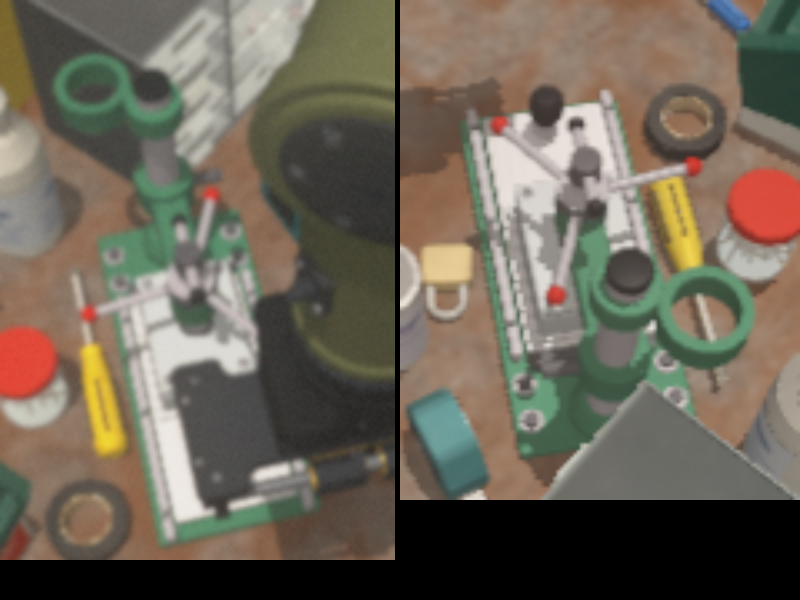

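The spokes sit at -36°/83°/-156°, as expected for a seated nut at 5.65 rad. The bar is still along x (side crop (577,123) to (597,208)), the tray is home and the things round the stand are in place.

```bash
python3 -c "
from bench import ctrl, get_image, camera_model, close_job
print(close_job())"
```

```text
the job is handed in; nothing more can be done
None
```

The job is handed in at about 28 s: the tray is home behind the catch ridge, the hold-down screw is at its stop on the box, the jam nut was nipped tight on the boss last (about 16 N), the hand is clear, and the bystanders in the final view had not moved.

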